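# Load the vial shaker and press every cap home

### The job

Get the vial shaker loaded for its next run: first turn its timer knob back until the pointer is on the zero mark, and only then slide its clear cover fully open. Stand every purple-capped sample vial from the bench upright in a free pocket of the block, one to a pocket, press the cap of every vial fully home, also of any vial that was in the block already, and slide the cover shut over them. Do not upset or push about the dish and the specimen pot.

Things in the scene. Friction and masses are not known exactly. Their poses are not given: they have to be found in the camera images.
- shaker: the heated vial shaker, a fixed white box, front towards the robot (-x): 284 mm deep (x -78 to +206), 255 wide (y -171 to +84), 103 high. Origin: bench level under the centre of its vial block; x to its rear, y to its left, z up. Chamber with the block at its left front under the clear cover; motor housing behind it (top z 92); control deck on its right (top z 70) with the timer knob.
- block (a point): centre of the top of the aluminium vial block, 56 mm above the bench; axes as the shaker's. Block 112 x 130 mm with four round pockets in two rows of two, 52 mm apart in x, 60 mm in y. The chamber about it is inside x -64 to +62, y -72 to +74 mm from here, with walls and rails up to 103 mm above the bench (front wall 94), and is open above when the cover is back.
- pocket0 (a point): centre of the floor of the front right pocket of the block (shaker frame z 34): 35 mm in diameter, 22 mm deep, rim at z 56. Axes as the shaker's. Between vials there is room for fingers opened to about 45 mm, spread along the shaker's y.
- pocket1 (a point): centre of the floor of the front left pocket of the block (shaker frame z 34): 35 mm in diameter, 22 mm deep, rim at z 56. Axes as the shaker's. Between vials there is room for fingers opened to about 45 mm, spread along the shaker's y.
- pocket2 (a point): centre of the floor of the rear right pocket of the block (shaker frame z 34): 35 mm in diameter, 22 mm deep, rim at z 56. Axes as the shaker's. Between vials there is room for fingers opened to about 45 mm, spread along the shaker's y.
- pocket3 (a point): centre of the floor of the rear left pocket of the block (shaker frame z 34): 35 mm in diameter, 22 mm deep, rim at z 56. Axes as the shaker's. Between vials there is room for fingers opened to about 45 mm, spread along the shaker's y.
- timer (a joint): the timer knob's angle, rad: 0 = pointer on the zero mark (straight to the shaker's rear, +x; off), growing clockwise seen from above (minutes left to run); below 0 is 'hold'. Range -0.75 to 2.7: there is no stop or click at zero. Friction about 0.04 N m; it stays where it is left.
- timer_grip (a point): grip point of the timer knob, on its upright axis 95 mm above the bench: a black bar 40 mm long, 12 wide, 26 tall (top 10 mm above this point) on a round skirt of 42 mm whose top is 80 mm above the bench. x along the bar to the pointer end (white line), z up, turning with the knob. White dial of 78 mm below it; the thick black mark is zero.
- cover (a joint): how far the clear flat sliding cover has been slid open towards the shaker's rear (+x), m: 0 shut, 0.135 fully open. About 2 N of friction; it stays where it is left. Its underside runs 3 mm above vials whose caps are home; a cap that stands proud by more blocks it.
- cover_grip (a point): grip point on the cover's handle, moving with the cover: a black bar along the shaker's y, 70 mm long, 12 mm thick, rising 26 mm above the cover's 4 mm plate, its top 6 mm above this point (which lies 119 mm above the bench; the plate's top 99 mm). Axes as the shaker's. Shut, it is at the front edge of the chamber.
- vial0: sample vial: glass cylinder 28 mm in diameter with a purple push-on cap of the same width, 14 mm tall (cap0), upright and loose, on the bench; 58 mm tall with the cap fully home, up to 64 mm with it proud; about 60 g. Origin: centre of its underside; z: its axis, up. May be absent. Can be picked up by its upper end from above; the cap does not pull off.
- cap0 (a joint): cap of vial0: metres that it has been pushed down onto the vial. 0 = standing 6 mm proud, 0.006 = fully home, against its stop (underside of the cap 44 mm and its top 58 mm above the vial's underside). It moves stiffly, resisting with about 7 N, and stays where it is left.
- vial1: sample vial: glass cylinder 28 mm in diameter with a purple push-on cap of the same width, 14 mm tall (cap1), upright and loose, on the bench; 58 mm tall with the cap fully home, up to 64 mm with it proud; about 60 g. Origin: centre of its underside; z: its axis, up. May be absent. Can be picked up by its upper end from above; the cap does not pull off.
- cap1 (a joint): cap of vial1: metres that it has been pushed down onto the vial. 0 = standing 6 mm proud, 0.006 = fully home, against its stop (underside of the cap 44 mm and its top 58 mm above the vial's underside). It moves stiffly, resisting with about 7 N, and stays where it is left.
- vial2: sample vial: glass cylinder 28 mm in diameter with a purple push-on cap of the same width, 14 mm tall (cap2), upright and loose, on the bench; 58 mm tall with the cap fully home, up to 64 mm with it proud; about 60 g. Origin: centre of its underside; z: its axis, up. May be absent. Can be picked up by its upper end from above; the cap does not pull off.
- cap2 (a joint): cap of vial2: metres that it has been pushed down onto the vial. 0 = standing 6 mm proud, 0.006 = fully home, against its stop (underside of the cap 44 mm and its top 58 mm above the vial's underside). It moves stiffly, resisting with about 7 N, and stays where it is left.
- vial3: sample vial: glass cylinder 28 mm in diameter with a purple push-on cap of the same width, 14 mm tall (cap3), upright and loose, on the bench; 58 mm tall with the cap fully home, up to 64 mm with it proud; about 60 g. Origin: centre of its underside; z: its axis, up. May be absent. Can be picked up by its upper end from above; the cap does not pull off.
- cap3 (a joint): cap of vial3: metres that it has been pushed down onto the vial. 0 = standing 6 mm proud, 0.006 = fully home, against its stop (underside of the cap 44 mm and its top 58 mm above the vial's underside). It moves stiffly, resisting with about 7 N, and stays where it is left.
- vial4: sample vial: glass cylinder 28 mm in diameter with a purple push-on cap of the same width, 14 mm tall (cap4), upright and loose, standing in one of the pockets from the start; 58 mm tall with the cap fully home, up to 64 mm with it proud; about 60 g. Origin: centre of its underside; z: its axis, up. May be absent. Can be picked up by its upper end from above; the cap does not pull off.
- cap4 (a joint): cap of vial4: metres that it has been pushed down onto the vial. 0 = standing 6 mm proud, 0.006 = fully home, against its stop (underside of the cap 44 mm and its top 58 mm above the vial's underside). It moves stiffly, resisting with about 7 N, and stays where it is left.
- dish: shallow closed culture dish, 60 mm in diameter, 13 mm high, lying loose among the vials; not part of the job. Origin: centre of its underside.
- pot: white screw-lid specimen pot, 56 mm in diameter, 72 mm high, standing loose near the vials; not part of the job. Origin: centre of its underside.

How it is judged:
By the outcome, as a careful person would: the job done as asked, in the order asked, and still so for the second after the job is handed in, with the robot touching nothing.
Of vial0, vial1, vial2, vial3, vial4 only 3 to 4 are there at a start; the rules pass over those that are not, and their reading is None.
At some moment in a run one of vial0, vial1, vial2, vial3 may be knocked a few centimetres aside while the robot is not near it.
It also fails if it takes over 210 s, if anything falls off the work surface, if the arm or the gripper's body presses on something with over 40 N, if the wrist force passes 120 N, or if a joint passes its speed limit or range.

### The arm

A 7-joint arm with a two-finger parallel gripper is mounted at the origin on the work surface. World frame = base frame: x ahead of the robot, y to its left, z up, the work surface at z = 0. Lengths are in m, angles in rad, forces in N, time in s.
With the tool pointing down it reaches from about 0.4 to 0.85 m from the base axis. Payload 10.4 kg.
Tool frame: the origin (TCP) lies midway between the tips of the shut fingers; the grasp point (between the pads) lies 19 mm behind it; z points along the fingers, y is the line along which they close (so a half turn about z gives the same grasp; the last joint's range is limited). The gripper opens to 87 mm and grips with 3 to 60 N. Pads are 19 mm wide; open, the fingers measure 117 mm over their backs; the gripper's body (75 mm by 190 mm) begins 51 mm behind the grasp point.
Start: joints at [-1.26, 0.332, -0.065, 1.46, 0.022, 1.35, -0.088], TCP at [0.205, 0.591, 0.223] pointing down, gripper open.
Joint ranges: [-2.6, 2.6], [-0.5, 2.12], [-1.47, 1.34], [0.16, 2.42], [-1.27, 4.41], [0.06, 2.06], [-2.6, 2.6]. Speed limits (rad/s): [2.22, 2.22, 2.79, 2.79, 3.14, 3.14, 3.14].

### API

Orientations are given as a rotation vector (axis times angle).
In Python, from cell import readout, viewer, job_done, find_in, regions_of gives the robot as it stands.
- The arm moves only by the shell command python3 -m crank 'ROWS' [FORCE]. ROWS is JSON, a list of rows, each a list of 3 entries, a list of its own where there are three numbers: the finger opening in cm, from 0 to 8.7, then the shift along the tool's x, y, z in cm, then the turn, a rotation vector about the tool's x, y, z in degrees. In form: [[jaw, [dx, dy, dz], [ax, ay, az]], ...]. A call has 1 to 20 rows; each row shifts and turns the commanded pose from where the row before left it, along the tool's axes as they then stand; what a row does not reach is not made up. A row lasts 1/10 s, in which the tool goes at most 50 mm and 8.59 degrees, less where a joint would pass 70% of its speed; a pose out of reach is approached as far as the arm can. A call is refused whole if a number of a shift passes 5 or a number of a turn 8.59, either way. A call with a gripper value outside its range is refused whole. The fingers move at their own pace and stop on an object; FORCE is the grip in N (left out, the last holds). Time passes only in rows, so rows that do not move let the fingers close. It gives the time, the measured TCP pose, the force, the opening and the grip force at its end, in the units of the state.
- readout.get_obs(): the state, without advancing time (a new reading comes with each control period).
- viewer.camera(name): name is "scene" or "top" or "wrist"; returns a dict with "pixels" (480x640x3 uint8, blue, green, red), "depth" (480x640 float32, m along the optical axis (not along the pixel's ray), 0 where there is no reading), "mtx" (3x3 intrinsics, pixels), "origin" and "rotation" of the camera in the world; the wrist camera has in their place "T_tool_cam" (4x4, takes a point from camera to tool coordinates, whose origin is the TCP and whose axes are the flange's). Camera axes: x right, y down, z forward; pixel columns grow to the right and rows downward; lengths in m; the calibration is good to about 2 mm. A picture is of the moment at which its call begins: read the wrist's pose just before it.
- job_done(): hands the job in; it is judged then, once.
Trained networks look in the newest picture that a camera, given by its name, has taken for a name from the list of things; names that differ only in an ending like _2 or _b are one class to them, and where a whole thing is asked for, a point or a joint stands for the part that bears it (a point fixed in the world has none). Each returns a list of dicts, best first, with "confidence" (0 to 1); they miss things now and then, are a little off and sometimes report something else, mostly with a low value. They report only what shows in the picture. A call takes as long as a camera call.
- find_in(name, camera): "xy" ([column, row] in pixels, amid what is visible of it).
- regions_of(name, camera): "pixels" (480x640 bool, what is visible of it) and "xy" ([column, row] in pixels, amid what is visible of it).
The state is a dict: "time": time; "q": joint angles; "qd": joint speeds; "tau": joint torques, N m; "position": TCP position; "orientation": TCP orientation; "force": force on the tool from outside, world axes, zero at the start; "ft_torque": the same for the moment, N m; "finger_gap": finger opening in m; "finger_force": force on a finger pad.
Only numpy, scipy, OpenCV 4.12 (cv2) and the standard library are available. Lean on these libraries where they do the work, as an engineer would, in place of code of your own. Each camera call takes 0.05 s, during which the arm holds its last target. There are 200 camera calls.

## Working session

There is one attempt and no reset: what is moved stays moved. The work goes in short steps, Python scripts to look and compute and a shell command to move; the robot and the scene stay as the last step left them, time stands still between calls to the robot, and variables do not carry over. Pictures are saved under pics/ and viewed, at most 14 in all, crops included, and the job is handed in when it is done.

```bash
ls; mkdir -p pics; python3 - <<'E'
from cell import readout, viewer, find_in, regions_of
import cv2,numpy as np
o=readout.get_obs();print({k:np.round(v,3) for k,v in o.items()})
for c in ["scene","top"]:
    d=viewer.camera(c);cv2.imwrite(f"pics/{c}0.png",d["pixels"]);print(c,d["mtx"],d["origin"],d["rotation"])
    for n in ["shaker","vial0","vial4","cover","timer","dish","pot"]:
        print(n,[(np.round(r["xy"]),round(r["confidence"],2)) for r in find_in(n,c)])
E
```

```text
pics
{'time': np.float64(0.0), 'q': array([-1.26 ,  0.333, -0.065,  1.461,  0.022,  1.35 , -0.089]), 'qd': array([ 0.001, -0.001,  0.001, -0.   ,  0.002,  0.001, -0.001]), 'tau': array([-0.0000e+00, -6.2326e+01,  2.5000e-02, -3.8990e+01, -6.1000e-02,
        4.0000e-02,  0.0000e+00]), 'position': array([0.205, 0.59 , 0.222]), 'orientation': array([-5.220e-01, -3.098e+00,  2.000e-03]), 'force': array([-0.886,  0.323, -0.153]), 'ft_torque': array([ 0.022, -0.022, -0.032]), 'finger_force': np.float64(0.0), 'finger_gap': np.float64(0.088)}
scene [[495.39358471   0.         318.32779427]
 [  0.         495.39358471 230.86505476]
 [  0.           0.           1.        ]] [0.93775969 0.39263326 0.69877022] [-1.01133567 -2.45457799  1.04756418]
shaker [(array([386., 375.]), 0.92)]
vial0 [(array([272., 192.]), 0.85), (array([303., 223.]), 0.73), (array([388., 378.]), 0.71), (array([245., 276.]), 0.69), (array([219., 223.]), 0.66)]
vial4 [(array([272., 192.]), 0.85), (array([303., 223.]), 0.73), (array([388., 378.]), 0.71), (array([245., 276.]), 0.69), (array([219., 223.]), 0.66)]
cover [(array([440., 335.]), 0.84)]
timer [(array([365., 299.]), 0.9)]
dish [(array([254., 234.]), 0.68)]
pot [(array([261., 157.]), 0.78)]
top [[434.20269986   0.         314.07932753]
 [  0.         434.20269986 241.91618387]
 [  0.           0.           1.        ]] [ 0.37114513 -0.07207173  0.95170782] [-2.14017342  2.16422081 -0.17110625]
shaker [(array([180., 195.]), 0.81)]
vial0 [(array([328., 186.]), 0.77), (array([395., 262.]), 0.76), (array([390., 206.]), 0.61), (array([346., 257.]), 0.43)]
vial4 [(array([328., 186.]), 0.77), (array([395., 262.]), 0.76), (array([390., 206.]), 0.61), (array([346., 257.]), 0.43)]
cover [(array([342., 258.]), 0.65), (array([165., 224.]), 0.61)]
timer [(array([227., 216.]), 0.68), (array([362., 227.]), 0.56), (array([181., 196.]), 0.33)]
dish [(array([362., 224.]), 0.76)]
pot [(array([182., 195.]), 0.61)]
```

View pics/scene0.png

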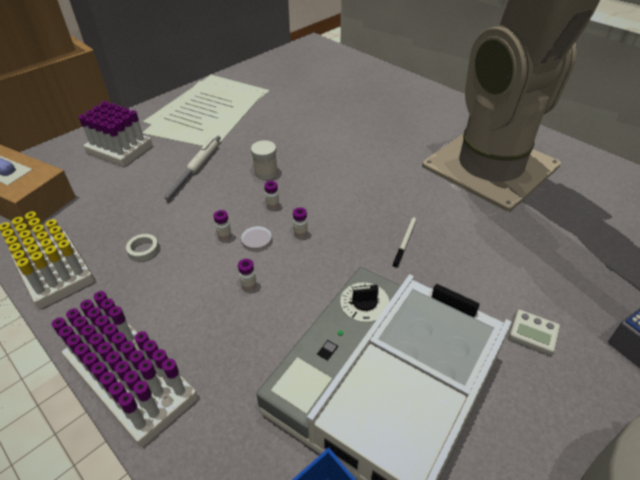

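View pics/top0.png

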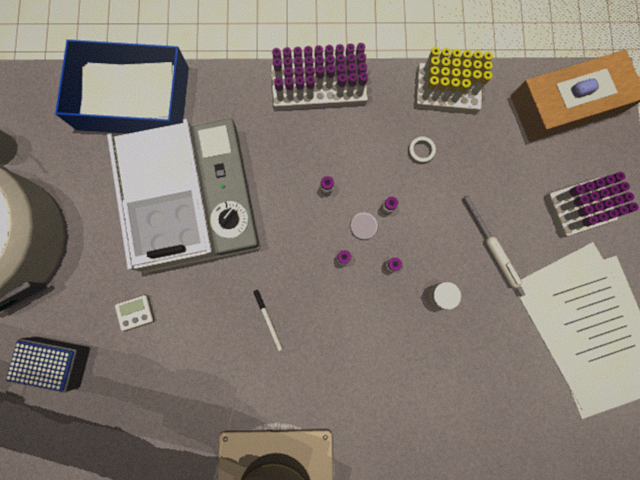

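The top view shows four purple vials on the bench: (328,186), (390,206), (346,257) and (395,262). The block at about (165,225) looks empty, the knob is at (229,217), the dish at (364,226) and the pot at (446,296).

```bash
cat > h.py <<'E'
from cell import readout, viewer, find_in, regions_of
import cv2,numpy as np
from scipy.spatial.transform import Rotation as Rot
def tool():
    o=readout.get_obs();return np.array(o["position"]),Rot.from_rotvec(o["orientation"]).as_matrix()
def cam(name,save=None):
    p,R=tool();d=viewer.camera(name)
    if name=="wrist":
        T=np.eye(4);T[:3,:3]=R;T[:3,3]=p;T=T@d["T_tool_cam"];d["O"],d["R"]=T[:3,3],T[:3,:3]
    else:
        r=np.array(d["rotation"]);d["O"]=np.array(d["origin"]);d["R"]=r if r.shape==(3,3) else Rot.from_rotvec(r).as_matrix()
    if save: cv2.imwrite(f"pics/{save}.png",d["pixels"])
    return d
def cloud(d):
    h,w=d["depth"].shape;u,v=np.meshgrid(np.arange(w),np.arange(h));K=d["mtx"]
    P=np.stack([(u-K[0,2])/K[0,0],(v-K[1,2])/K[1,1],np.ones((h,w))],-1)*d["depth"][...,None]
    return P@d["R"].T+d["O"]
def proj(d,X):
    q=d["R"].T@(np.array(X)-d["O"]);q=d["mtx"]@q;return q[:2]/q[2]
def ray(d,uv,z):
    K=d["mtx"];r=d["R"]@np.array([(uv[0]-K[0,2])/K[0,0],(uv[1]-K[1,2])/K[1,1],1]);return d["O"]+r*(z-d["O"][2])/r[2]
def go(X,yawdir=None):
    """shift (cm, tool axes) to bring the TCP to X; turn (deg about tool z) to bring tool y along horizontal yawdir angle (deg, mod 180)"""
    p,R=tool();s=R.T@(np.array(X)-p)*100
    out=[np.round(s,2)]
    if yawdir is not None:
        a=np.degrees(np.arctan2(R[1,1],R[0,1]));t=-(((yawdir-a)+90)%180-90);out.append(round(t,1))
    return out
def tilt():
    p,R=tool();return np.round(np.degrees(Rot.from_matrix(R).as_matrix()[:,2][:2]),2)
def vials(d,C=None):
    """purple cap tops: region cloud, top of cap, centre from circle"""
    C=cloud(d) if C is None else C;r=[]
    hsv=cv2.cvtColor(d["pixels"],cv2.COLOR_BGR2HSV);m=cv2.inRange(hsv,(130,90,30),(165,255,255))
    n,l,s,c=cv2.connectedComponentsWithStats(m)
    for i in range(1,n):
        if s[i,4]<40: continue
        P=C[(l==i)];P=P[(P[:,2]>.03)&(P[:,2]<.25)]
        if len(P)<20: continue
        zt=np.percentile(P[:,2],90);T=P[P[:,2]>zt-.004]
        (cx,cy),rad=cv2.minEnclosingCircle(T[:,:2].astype(np.float32))
        r.append((np.round([cx,cy,zt,rad],4),s[i,4],np.round(c[i])))
    return r
E
python3 - <<'E'
from h import *
d=cam("top");C=cloud(d)
for v in vials(d,C): print(v)
for n in ["dish","pot"]:
    r=find_in(n,"top");print(n,[(np.round(ray(d,q["xy"],.013 if n=="dish" else .072),3),q["confidence"]) for q in r[:2]])
print("pot",ray(d,(446,296),.072))
rs=regions_of("shaker","top")
m=rs[0]["pixels"];P=C[m];P=P[(P[:,2]>.055)&(P[:,2]<.13)]
print(rs[0]["confidence"],m.sum(),len(P),np.percentile(P[:,2],[1,20,50,80,99]))
R=cv2.minAreaRect(P[:,:2].astype(np.float32));print(R)
for n in ["timer","timer_grip","cover_grip","cover"]:
    for q in regions_of(n,"top")[:1]:
        X=C[q["pixels"]];X=X[X[:,2]>.05];print(n,q["confidence"],q["xy"],np.round(X.mean(0),3),np.round(np.percentile(X[:,2],[5,50,95]),3),cv2.minAreaRect(X[:,:2].astype(np.float32)))
for uv in [(229,217),(166,251),(165,225),(145,150),(215,145)]: print(uv,np.round(C[uv[1],uv[0]],3))
E
```

```text
(array([ 0.9147, -0.188 ,  0.1025,  0.0087]), np.int32(48), array([360.,  47.]))
(array([ 0.8995, -0.1241,  0.1014,  0.0194]), np.int32(103), array([329.,  54.]))
(array([ 0.9004, -0.1441,  0.1021,  0.0188]), np.int32(102), array([340.,  53.]))
(array([ 0.9133, -0.1668,  0.1015,  0.0095]), np.int32(48), array([350.,  48.]))
(array([ 0.8946, -0.0563,  0.1017,  0.0195]), np.int32(105), array([298.,  56.]))
(array([ 0.8739, -0.0771,  0.1017,  0.0425]), np.int32(250), array([309.,  66.]))
(array([ 0.8857, -0.0995,  0.1013,  0.0309]), np.int32(175), array([319.,  60.]))
(array([ 0.9037, -0.0087,  0.1019,  0.0096]), np.int32(41), array([276.,  52.]))
(array([ 0.8697, -0.0319,  0.1015,  0.0433]), np.int32(234), array([288.,  67.]))
(array([ 0.8685, -0.1687,  0.1013,  0.032 ]), np.int32(199), array([352.,  67.]))
(array([ 0.8934, -0.1909,  0.1013,  0.0102]), np.int32(55), array([361.,  56.]))
(array([ 0.8825, -0.0102,  0.1016,  0.0098]), np.int32(60), array([277.,  61.]))
(array([ 0.8675, -0.1467,  0.1013,  0.0092]), np.int32(62), array([341.,  67.]))
(array([ 0.8698, -0.19  ,  0.1015,  0.01
[... 1689 characters left out ...]
6.223453521728516)
timer_grip 0.86 [227.3, 217.0] [0.547 0.086 0.095] [0.077 0.083 0.107] ((0.4631504714488983, 0.022568397223949432), (0.2607266902923584, 0.04133474454283714), 36.80024719238281)
cover_grip 0.66 [166.5, 223.9] [0.533 0.212 0.104] [0.097 0.099 0.12 ] ((0.5070391297340393, 0.10508184880018234), (0.4085225760936737, 0.18030980229377747), 76.32352447509766)
cover 0.83 [163.6, 224.2] [0.533 0.213 0.104] [0.097 0.099 0.12 ] ((0.5072869658470154, 0.10531551390886307), (0.4096077084541321, 0.17951282858848572), 76.16004943847656)
(229, 217) [0.547 0.084 0.102]
(166, 251) [0.477 0.199 0.125]
(165, 225) [0.533 0.212 0.099]
(145, 150) [0.69  0.26  0.094]
(215, 145) [0.708 0.122 0.073]
```

```bash
python3 - <<'E'
from h import *
d=cam("top");C=cloud(d)
hsv=cv2.cvtColor(d["pixels"],cv2.COLOR_BGR2HSV)
x,y,z=C[...,0],C[...,1],C[...,2]
m=(z>.055)&(z<.14)&(x>.4)&(x<.8)&(y>0)&(y<.34)&~((hsv[...,1]>120))
m=cv2.morphologyEx(m.astype(np.uint8),cv2.MORPH_OPEN,np.ones((5,5)))
n,l,s,c=cv2.connectedComponentsWithStats(m);i=1+s[1:,4].argmax();print(s)
P=C[l==i]
R=cv2.minAreaRect(P[:,:2].astype(np.float32));print(R,"h%",np.percentile(P[:,2],[5,50,95]))
H=C[(z>.113)&(z<.14)&(l==i)];print("handle",len(H),cv2.minAreaRect(H[:,:2].astype(np.float32)))
u=d["pixels"].copy();u[l==i]=u[l==i]//2+[0,120,0]
cv2.imwrite("pics/m.png",cv2.resize(u[90:300,90:280],None,fx=3,fy=2.8))
E
```

```text
[[     0      0    640    480 289830]
 [   171    112      5      5     25]
 [   108    119    150    151  17345]]
((0.6193318367004395, 0.18540078401565552), (0.3029569685459137, 0.25506651401519775), 11.288349151611328) h% [0.06805929 0.09212752 0.10278224]
handle 260 ((0.47943708300590515, 0.20192301273345947), (0.012471233494579792, 0.06973571330308914), 11.513246536254883)
```

View pics/m.png

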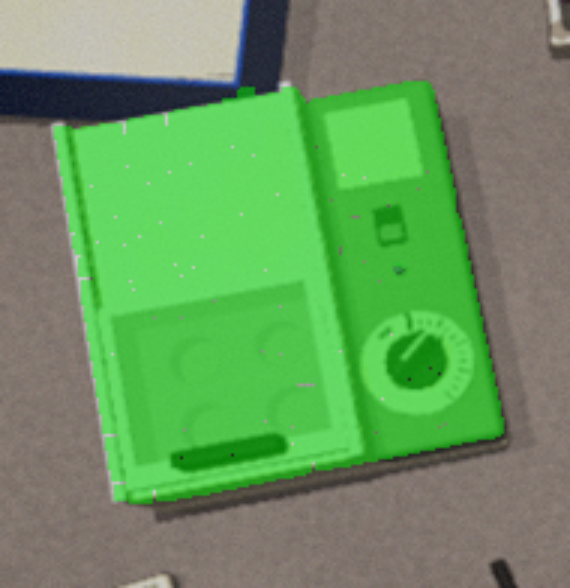

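```bash
python3 - <<'E'
from h import *
d=cam("top");C=cloud(d)
x,y,z=C[...,0],C[...,1],C[...,2]
hsv=cv2.cvtColor(d["pixels"],cv2.COLOR_BGR2HSV)
m=(z>.06)&(z<.14)&(x>.4)&(x<.8)&(y>0)&(y<.34)&~((hsv[...,1]>120))
m=cv2.morphologyEx(m.astype(np.uint8),cv2.MORPH_OPEN,np.ones((5,5)))>0
a=np.radians(11.4);ex=np.array([np.cos(a),np.sin(a)]);ey=np.array([-ex[1],ex[0]])
P=C[m][:,:2];s=P@ex;t=P@ey
# edges by slices
f=[s[(t>q)&(t<q+.01)].min() for q in np.arange(t.min()+.02,t.max()-.02,.01)]
b=[s[(t>q)&(t<q+.01)].max() for q in np.arange(t.min()+.02,t.max()-.02,.01)]
r=[t[(s>q)&(s<q+.01)].min() for q in np.arange(s.min()+.03,s.max()-.04,.01)]
l=[t[(s>q)&(s<q+.01)].max() for q in np.arange(s.min()+.03,s.max()-.04,.01)]
for k in (f,b,r,l): print(np.round(k,3))
fs,rs=np.median(f),np.median(r)
so=fs+.078;to=rs+.171;print("origin",so*ex+to*ey,"from left",(np.median(l)-.084),to,"from back",np.median(b)-.206,so)
print(go([.547,.086,.26],11.4+90),tilt())
E
```

```text
[0.493 0.493 0.494 0.496 0.495 0.493 0.493 0.493 0.493 0.493 0.493 0.493
 0.493 0.493 0.493 0.493 0.493 0.493 0.493 0.493 0.493 0.493]
[0.774 0.773 0.774 0.772 0.772 0.774 0.773 0.77  0.774 0.773 0.791 0.789
 0.773 0.772 0.774 0.773 0.774 0.772 0.774 0.773 0.774 0.773]
[-0.067 -0.068 -0.068 -0.068 -0.068 -0.068 -0.068 -0.068 -0.068 -0.068
 -0.068 -0.068 -0.068 -0.068 -0.068 -0.068 -0.068 -0.068 -0.067 -0.068
 -0.067 -0.068 -0.068]
[0.186 0.186 0.186 0.187 0.186 0.185 0.186 0.186 0.186 0.185 0.185 0.186
 0.186 0.185 0.185 0.186 0.185 0.186 0.185 0.185 0.184 0.186 0.186]
origin [0.53912156 0.21389099] from left 0.10152470183635413 0.10310983986677483 from back 0.5674643451313923 0.570762445212362
[array([-48.87, -36.46,  -3.75]), np.float64(-30.5)] [0.   0.01]
```

```bash
python3 -m crank '[[8.7,[-3.5,-2.6,-0.27],[0,0,0]],[8.7,[-3.5,-2.6,-0.27],[0,0,0]],[8.7,[-3.5,-2.6,-0.27],[0,0,0]],[8.7,[-3.5,-2.6,-0.27],[0,0,0]],[8.7,[-3.5,-2.6,-0.27],[0,0,0]],[8.7,[-3.5,-2.6,-0.27],[0,0,0]],[8.7,[-3.5,-2.6,-0.27],[0,0,0]],[8.7,[-3.5,-2.6,-0.27],[0,0,0]],[8.7,[-3.5,-2.6,-0.27],[0,0,0]],[8.7,[-3.5,-2.6,-0.27],[0,0,0]],[8.7,[-3.5,-2.6,-0.27],[0,0,0]],[8.7,[-3.5,-2.6,-0.27],[0,0,0]],[8.7,[-3.5,-2.6,-0.27],[0,0,0]],[8.7,[-3.4,-2.6,-0.27],[0,0,0]],[8.7,[0,0,0],[0,0,-7.6]],[8.7,[0,0,0],[0,0,-7.6]],[8.7,[0,0,0],[0,0,-7.6]],[8.7,[0,0,0],[0,0,-7.6]]]'
python3 - <<'E'
from h import *
print(tool()[0],go([.547,.086,.26],101.4),tilt())
d=cam("wrist","w1");C=cloud(d)
for n in ["timer_grip","cover_grip"]: print(n,[(r["xy"],r["confidence"]) for r in find_in(n,"wrist")])
E
```

```text
time: 3.1
position: [0.5475, 0.0863, 0.2604]
orientation: [-0.317, 3.125, 0.0]
force: [-0.5, -0.6, -0.5]
finger_gap: 0.0871
finger_force: 0.0
[0.54753907 0.08633461 0.26036321] [array([ 0.06, -0.02,  0.04]), np.float64(0.2)] [0.   0.01]
timer_grip [([330.7, 216.0], 0.64)]
cover_grip [([100.8, 249.7], 0.58), ([481.3, 226.1], 0.57), ([83.1, 74.8], 0.2)]
```

View pics/w1.png

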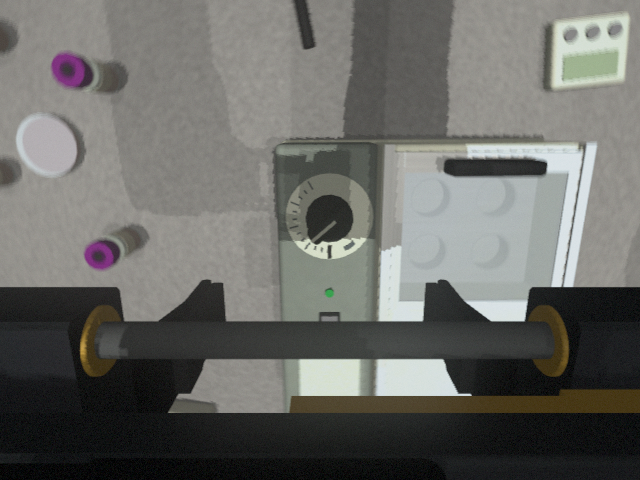

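```bash
cat >> h.py <<'E'
def knob(d,around=(.547,.086)):
    """centre & direction of knob bar, from depth (top face) and from bright line pixels"""
    C=cloud(d);g=cv2.cvtColor(d["pixels"],cv2.COLOR_BGR2GRAY)
    near=np.hypot(C[...,0]-around[0],C[...,1]-around[1])<.03
    B=C[near&(C[...,2]>.098)&(C[...,2]<.115)];rect=cv2.minAreaRect(B[:,:2].astype(np.float32))
    W=C[near&(C[...,2]>.095)&(C[...,2]<.115)&(g>110)]
    c=np.array(rect[0]);
    out=[len(B),np.round(rect[0],4),np.round(rect[1],4),round(rect[2],1),np.round(np.percentile(B[:,2],[5,50,95]),4)]
    q=np.linalg.svd(B[:,:2]-B[:,:2].mean(0),full_matrices=False)[2][0];out.append(("bar dir",round(np.degrees(np.arctan2(q[1],q[0]))%180,1)))
    if len(W)>5:
        w=W[:,:2];k=np.linalg.svd(w-w.mean(0),full_matrices=False)[2][0];out.append(("line dir",len(W),round(np.degrees(np.arctan2(k[1],k[0]))%180,1),np.round(w.mean(0),4)))
    return out
E
python3 - <<'E'
from h import *
d=cam("wrist");print(knob(d))
u=d["pixels"][160:280,270:390];cv2.imwrite("pics/k1.png",cv2.resize(u,None,fx=4,fy=4,interpolation=cv2.INTER_CUBIC))
C=cloud(d)
# dial mark & dial centre
g=cv2.cvtColor(d["pixels"],cv2.COLOR_BGR2GRAY)
H=C[(C[...,2]>.113)&(C[...,2]<.14)];print("handle",len(H),cv2.minAreaRect(H[:,:2].astype(np.float32)),np.median(H[:,2]))
print("wrist vials",[v for v in vials(d,C)])
print("mark",ray(d,(331,252),.071))
E
```

```text
[728, array([0.5478, 0.0901]), array([0.0123, 0.04  ]), 52.2, array([0.1016, 0.1047, 0.1064]), ('bar dir', np.float64(142.1)), ('line dir', 35, np.float64(144.4), array([0.5558, 0.0845]))]
handle 1662 ((0.47714659571647644, 0.20254547894001007), (0.011873329058289528, 0.0702499970793724), 11.185824394226074) 0.12451155393990859
wrist vials [(array([ 0.4691, -0.1458,  0.0639,  0.0139]), np.int32(839), array([68., 69.])), (array([ 0.6275, -0.1134,  0.0635,  0.014 ]), np.int32(590), array([ 99., 256.]))]
mark [0.57929898 0.09885596 0.071     ]
```

View pics/k1.png

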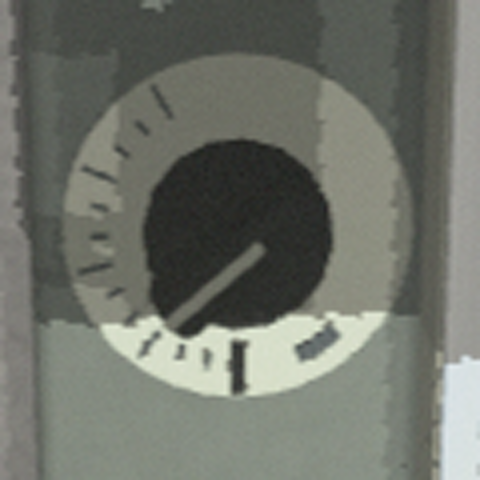

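```bash
python3 -m crank '[[2.8,[0,0,0],[0,0,8.2]],[2.8,[0,0,0],[0,0,8.2]],[2.8,[0,0,0],[0,0,8.2]],[2.8,[0,0,0],[0,0,8.2]],[2.8,[0,0,0],[0,0,8.2]],[2.8,[0,0,0],[0,0,8.2]],[2.8,[0,0,0],[0,0,0]]]' 20
python3 - <<'E'
from h import *
print(go([.5478,.0901,.084],52.2),readout.get_obs()["q"])
d=cam("wrist");print(knob(d))
E
```

```text
time: 4.0
position: [0.5475, 0.0865, 0.2604]
orientation: [-1.029, -2.968, -0.0]
force: [-0.3, -0.0, -1.0]
finger_gap: 0.0393
finger_force: 0.0
[array([ 0.19,  0.3 , 17.64]), np.float64(-0.4)] [-0.61780519  0.15559229  0.42787131  1.61549256 -0.06560317  1.38466546
  0.72123919]
[673, array([0.5473, 0.09  ]), array([0.0113, 0.0402]), 52.0, array([0.1029, 0.1048, 0.1063]), ('bar dir', np.float64(142.1)), ('line dir', 114, np.float64(139.7), array([0.5549, 0.085 ]))]
```

```bash
python3 -m crank '[[2.8,[0.2,0.3,4],[0,0,0]],[2.8,[0,0,4],[0,0,0]],[2.8,[0,0,4],[0,0,0]],[2.8,[0,0,3],[0,0,0]],[2.8,[0,0,2.2],[0,0,0]],[2.8,[0,0,0.4],[0,0,0]],[2.8,[0,0,0],[0,0,0]],[0.5,[0,0,0],[0,0,0]],[0.5,[0,0,0],[0,0,0]],[0.5,[0,0,0],[0,0,0]],[0.5,[0,0,0],[0,0,0]]]' 20
python3 - <<'E'
from h import *
print(tool()[0],go([.5476,.0901,.084],101.4))
E
```

```text
time: 5.15
position: [0.5489, 0.0908, 0.0855]
orientation: [1.019, 2.969, 0.003]
force: [2.1, 2.2, 3.6]
finger_gap: 0.0115
finger_force: 20.0
[0.54888514 0.09076997 0.0855466 ] [array([ 0.06, -0.13,  0.15]), np.float64(-49.3)]
```

```bash
python3 -m crank '[[0.5,[0,0,0],[0,0,-8.2]],[0.5,[0,0,0],[0,0,-8.2]],[0.5,[0,0,0],[0,0,-8.2]],[0.5,[0,0,0],[0,0,-8.2]],[0.5,[0,0,0],[0,0,-8.2]],[0.5,[0,0,0],[0,0,-8.2]],[0.5,[0,0,0],[0,0,0]],[0.5,[0,0,0],[0,0,0]]]' 20
python3 - <<'E'
from h import *
print(tool()[0],go([.5476,.0901,.084],101.4),tilt())
d=cam("wrist");print(knob(d))
E
```

```text
time: 5.95
position: [0.5489, 0.0911, 0.0855]
orientation: [-0.302, 3.124, 0.002]
force: [1.9, 4.9, 4.8]
finger_gap: 0.0122
finger_force: 20.0
[0.54893795 0.09107481 0.08549562] [array([ 0.15, -0.07,  0.15]), np.float64(-0.3)] [0.16 0.1 ]
[2758, array([0.5465, 0.0867]), array([0.0296, 0.0393]), 80.4, array([0.1   , 0.1049, 0.1129]), ('bar dir', np.float64(10.7)), ('line dir', 158, np.float64(10.2), array([0.5549, 0.0917]))]
```

```bash
python3 -m crank '[[2.8,[0,0,0],[0,0,0]],[2.8,[0,0,0],[0,0,0]],[2.8,[0,0,0],[0,0,0]],[2.8,[0,0,0],[0,0,0]],[2.8,[0,0,-2],[0,0,0]],[2.8,[0,0,-4],[0,0,0]],[2.8,[0,0,-5],[0,0,0]],[2.8,[0,0,-4],[0,0,0]],[2.8,[0,0,0],[0,0,0]]]' 20
python3 - <<'E'
from h import *
d=cam("wrist");print(knob(d),readout.get_obs()["q"])
u=d["pixels"][160:300,260:400];cv2.imwrite("pics/k2.png",cv2.resize(u,None,fx=3,fy=3,interpolation=cv2.INTER_CUBIC))
C=cloud(d)
H=C[(C[...,2]>.118)&(C[...,2]<.135)];print("handle",len(H),cv2.minAreaRect(H[:,:2].astype(np.float32)),np.median(H[:,2]))
print(go([.477,.2025,.23],11.4))
d=cam("top");
for v in vials(d): 
  if v[0][0]<.7 and v[0][1]>-.5: print(v[0])
E
```

```text
time: 6.9
position: [0.5502, 0.0902, 0.2402]
orientation: [-0.306, 3.118, 0.003]
force: [-0.1, -0.4, -0.6]
finger_gap: 0.0279
finger_force: 0.0
[769, array([0.548, 0.09 ]), array([0.0403, 0.0114]), 11.6, array([0.1027, 0.1048, 0.1062]), ('bar dir', np.float64(11.6)), ('line dir', 123, np.float64(9.5), array([0.5551, 0.0918]))] [-0.49950563  0.16561657  0.28838964  1.64452315 -0.04882432  1.33352226
  1.56308453]
handle 1842 ((0.4771350026130676, 0.20263485610485077), (0.011638079769909382, 0.06984200328588486), 11.255910873413086) 0.12450592093651236
[array([ 4.88, 12.43,  0.69]), np.float64(89.8)]
[ 0.6291 -0.114   0.0645  0.0136]
[ 0.583  -0.2475  0.0651  0.0135]
[ 0.4713 -0.1467  0.0647  0.0135]
[ 0.4541 -0.2509  0.0636  0.0135]
```

View pics/k2.png

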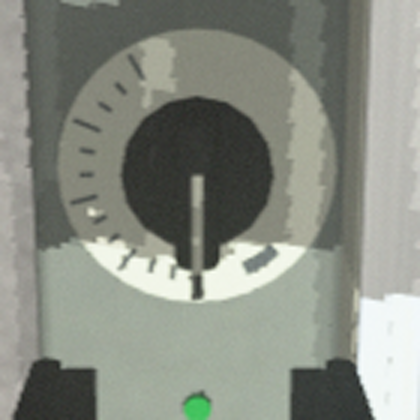

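Pointer line at (197,175)-(197,270) lies on the thick zero mark (197,288). Now the cover handle.

```bash
python3 -m crank '[[3.4,[1.2,3.1,0.2],[0,0,-8.2]],[3.4,[0,0,0],[0,0,-8.2]],[3.4,[0,0,0],[0,0,-8.2]],[3.4,[0,0,0],[0,0,-8.2]],[3.4,[0,0,0],[0,0,-8.2]],[3.4,[0,0,0],[0,0,-8.2]],[3.4,[0,0,0],[0,0,-8.2]],[3.4,[0,0,0],[0,0,-8.2]],[3.4,[0,0,0],[0,0,-8.2]],[3.4,[0,0,0],[0,0,-8.2]],[3.4,[0,0,0],[0,0,-8.2]],[3.4,[0,0,0],[0,0,0]]]' 20
python3 - <<'E'
from h import *
print(go([.4772,.2025,.104],11.4),tilt())
E
```

```text
time: 8.2
position: [0.5252, 0.1156, 0.2126]
orientation: [2.019, -2.346, -0.001]
force: [0.1, -0.4, -0.1]
finger_gap: 0.0342
finger_force: 0.0
[array([-8.25,  5.71, 10.76]), np.float64(-20.0)] [-2.06 -1.71]
```

```bash
python3 -m crank '[[3.4,[0,0,0],[0,0,0]],[3.4,[0,0,0],[0,0,0]]]' 20
python3 - <<'E'
from h import *
print(go([.4772,.2025,.2],11.4),tilt())
p,R=tool();print(R, readout.get_obs()["q"])
# correction of tilt in tool axes
z=R.T@np.array([0,0,-1.]);print("tiltfix deg",np.degrees(np.cross([0,0,1],z)))
E
```

```text
time: 8.4
position: [0.5264, 0.1155, 0.2143]
orientation: [2.017, -2.349, 0.005]
force: [0.8, 0.6, 0.3]
finger_gap: 0.0343
finger_force: 0.0
[array([-7.9 ,  6.14,  1.32]), np.float64(-20.1)] [-1.85 -1.81]
[[-0.150572   -0.98807302 -0.03224573]
 [-0.98794026  0.15158217 -0.03157363]
 [ 0.03608493  0.02710275 -0.99898114]] [ 0.13884208  0.21844747 -0.51894292  1.64571406  0.12854651  1.34905295
  2.5867671 ]
tiltfix deg [ 1.55287327 -2.0675141   0.        ]
```

```bash
python3 -m crank '[[3.4,[0,0,0],[1.55,-2.07,0]],[3.4,[0,0,0],[0,0,8]],[3.4,[0,0,0],[0,0,8]],[3.4,[0,0,0],[0,0,8]],[3.4,[0,0,0],[0,0,8]],[3.4,[0,0,0],[0,0,8]],[3.4,[0,0,0],[0,0,8]],[3.4,[0,0,0],[0,0,8]],[3.4,[0,0,0],[0,0,8]],[3.4,[0,0,0],[0,0,8]],[3.4,[0,0,0],[0,0,8]],[3.4,[0,0,0],[0,0,8]],[3.4,[0,0,0],[0,0,8]],[3.4,[0,0,0],[0,0,8]],[3.4,[0,0,0],[0,0,8]],[3.4,[0,0,0],[0,0,8]],[3.4,[0,0,0],[0,0,8]],[3.4,[0,0,0],[0,0,8]],[3.4,[0,0,0],[0,0,8]],[3.4,[0,0,0],[0,0,8]]]' 20
cat >> h.py <<'E'
def fix():
    p,R=tool();z=R.T@np.array([0,0,-1.]);return "tiltfix deg",np.round(np.degrees(np.cross([0,0,1],z)),2)
E
python3 - <<'E'
from h import *
print(go([.4772,.2025,.2],11.4),fix(),readout.get_obs()["q"])
E
```

```text
time: 10.4
position: [0.5264, 0.1167, 0.2151]
orientation: [1.821, 2.559, 0.001]
force: [0.3, 0.4, -0.1]
finger_gap: 0.0341
finger_force: 0.0
[array([ 9.72, -1.84,  1.51]), np.float64(7.7)] ('tiltfix deg', array([ 0.08,  0.01, -0.  ])) [ 0.03745247  0.17084763 -0.37917864  1.68476098  0.0656761   1.2971286
 -0.02084038]
```

```bash
python3 -m crank '[[3.4,[4.9,-0.9,0.7],[0,0,0]],[3.4,[4.8,-0.9,0.8],[0,0,0]],[3.4,[0,0,0],[0,0,7.7]],[3.4,[0,0,0],[0,0,0]],[3.4,[0,0,0],[0,0,0]]]' 20
python3 - <<'E'
from h import *
print(go([.4772,.2025,.104],11.4),fix())
E
```

```text
time: 10.9
position: [0.4778, 0.201, 0.2001]
orientation: [1.979, 2.439, 0.002]
force: [0.3, -0.7, -0.4]
finger_gap: 0.0336
finger_force: 0.0
[array([ 0.16, -0.04,  9.61]), np.float64(0.5)] ('tiltfix deg', array([ 0.08,  0.01, -0.  ]))
```

```bash
python3 -m crank '[[3.4,[0.1,0,3.5],[0,0,0.4]],[3.4,[0,0,3.5],[0,0,0]],[3.4,[0,0,1.8],[0,0,0]],[3.4,[0,0,0.7],[0,0,0]],[3.4,[0,0,0],[0,0,0]],[0.5,[0,0,0],[0,0,0]],[0.5,[0,0,0],[0,0,0]],[0.5,[0,0,0],[0,0,0]],[0.5,[0,0,0],[0,0,0]],[0.5,[0,0,0],[0,0,0]]]' 20
python3 - <<'E'
from h import *
print(tool()[0],fix(), tool()[1][:,1])
E
```

```text
time: 11.9
position: [0.4782, 0.2026, 0.1056]
orientation: [1.991, 2.429, 0.004]
force: [3.1, 0.5, 1.4]
finger_gap: 0.0122
finger_force: 20.0
[0.47817509 0.20264454 0.10560596] ('tiltfix deg', array([ 0.17, -0.04,  0.  ])) [0.98053355 0.19632883 0.00299178]
```

```bash
python3 -m crank '[[0.5,[0,1,0],[0,0,0]],[0.5,[0,2,0],[0,0,0]],[0.5,[0,2,0],[0,0,0]],[0.5,[0,2,0],[0,0,0]],[0.5,[0,2,0],[0,0,0]],[0.5,[0,2,0],[0,0,0]],[0.5,[0,1.5,0],[0,0,0]],[0.5,[0,0.6,0],[0,0,0]],[0.5,[0,0.3,0],[0,0,0]],[0.5,[0,0.2,0],[0,0,0]],[0.5,[0,0,0],[0,0,0]]]' 20
python3 - <<'E'
from h import *
p=tool()[0];print(p,np.hypot(p[0]-.4782,p[1]-.2026),fix())
E
```

```text
time: 13.0
position: [0.6106, 0.2292, 0.1056]
orientation: [-1.991, -2.43, -0.0]
force: [-2.0, -1.4, 6.4]
finger_gap: 0.0119
finger_force: 20.0
[0.6105512  0.22920523 0.10563598] 0.13499881206028422 ('tiltfix deg', array([ 0.  , -0.02,  0.  ]))
```

```bash
python3 -m crank '[[3.4,[0,0,0],[0,0,0]],[3.4,[0,0,0],[0,0,0]],[3.4,[0,0,0],[0,0,0]],[4.5,[0,0,-2],[0,0,0]],[4.5,[0,0,-4],[0,0,0]],[4.5,[0,0,-4],[0,0,0]],[4.5,[0,0,-4],[0,0,0]],[4.5,[0,0,0],[0,0,8.2]],[4.5,[0,0,0],[0,0,8.2]],[4.5,[0,0,0],[0,0,8.2]],[4.5,[0,0,0],[0,0,8.2]],[4.5,[0,0,0],[0,0,8.2]],[4.5,[0,0,0],[0,0,8.2]],[4.5,[0,0,0],[0,0,8.2]],[4.5,[0,0,0],[0,0,8.2]],[4.5,[0,0,0],[0,0,8.2]],[4.5,[0,0,0],[0,0,8.2]],[4.5,[0,0,0],[0,0,8.2]],[4.5,[0,0,0],[0,0,0]]]' 20
python3 - <<'E'
from h import *
o=readout.get_obs();print(o["q"])
d=cam("wrist","w2");C=cloud(d)
print("wrist vials",[v for v in vials(d,C)])
d=cam("top","t2");
for v in vials(d): 
  if v[0][0]<.7 and v[0][1]>-.5: print(v[0])
print(go([.6,.0,.26],101.4),fix())
E
```

```text
time: 14.9
position: [0.6103, 0.229, 0.2447]
orientation: [-3.127, -0.301, -0.0]
force: [-0.2, -0.4, 0.7]
finger_gap: 0.0449
finger_force: 0.0
[-0.30148625  0.38822955 -0.17414783  1.34239656  0.06631418  1.41635513
 -1.85201128]
wrist vials []
[ 0.629  -0.1141  0.0642  0.0138]
[ 0.5834 -0.2482  0.065   0.0132]
[ 0.471  -0.1465  0.0644  0.0136]
[ 0.4546 -0.2513  0.0636  0.0138]
[array([-5.53, 22.26, -1.53]), np.float64(-0.0)] ('tiltfix deg', array([-0.02, -0.02,  0.  ]))
```

View pics/w2.png

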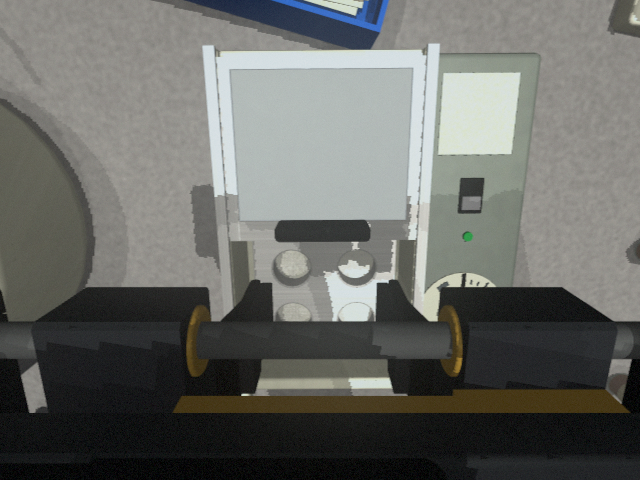

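```bash
python3 -m crank '[[4.5,[-5,0,-2],[0,0,0]],[4.5,[-5,0,-2],[0,0,0]],[4.5,[-4,0,0],[0,0,0]],[4.5,[0,0,0],[0,0,0]]]' 20
python3 - <<'E'
from h import *
a=np.radians(11.35);ex=np.array([np.cos(a),np.sin(a)]);ey=np.array([-ex[1],ex[0]]);O=np.array([.5376,.2128])
for cn in ["wrist","top"]:
    d=cam(cn,"w3" if cn=="wrist" else None);C=cloud(d)
    S=C.copy();S[...,0]=(C[...,:2]-O)@ex;S[...,1]=(C[...,:2]-O)@ey
    b=(abs(S[...,0])<.05)&(abs(S[...,1])<.06)
    print(cn,"block top",np.round(np.percentile(S[b][:,2],[5,30,50,70]),4))
    m=b&(S[...,2]>.028)&(S[...,2]<.04)
    n,l,s,c=cv2.connectedComponentsWithStats(m.astype(np.uint8))
    for i in range(1,n):
        if s[i,4]>25:
            (x,y),r=cv2.minEnclosingCircle(S[l==i][:,:2].astype(np.float32));print(s[i,4],np.round([x,y,r],4),np.round(np.median(S[l==i],0),4))
    # chamber walls in y
    w=(abs(S[...,0]-0.0)<.05)&(abs(S[...,1])<.1)&(S[...,2]>.095)
    yy=S[w][:,1];print("walls",yy[yy<0].max() if (yy<0).any() else None,yy[yy>0].min() if (yy>0).any() else None)
E
```

```text
time: 15.4
position: [0.4765, 0.2032, 0.2831]
orientation: [-3.126, -0.314, -0.002]
force: [1.2, 0.5, 0.1]
finger_gap: 0.0448
finger_force: 0.0
wrist block top [0.0549 0.3721 0.3771 0.3895]
1061 [0.0239 0.0323 0.0176] [0.0246 0.0328 0.0338]
1056 [ 0.0239 -0.028   0.0176] [ 0.024  -0.0286  0.0339]
934 [-0.0291  0.0329  0.0175] [-0.0292  0.0329  0.0339]
936 [-0.0285 -0.028   0.0176] [-0.0291 -0.0287  0.0339]
walls -1.0190886646907616e-06 3.0516760189113346e-07
top block top [0.0336 0.0558 0.3772 0.5195]
166 [ 0.0298 -0.0267  0.017 ] [ 0.0297 -0.0269  0.0342]
172 [-0.0223 -0.026   0.0168] [-0.0231 -0.0267  0.0339]
111 [-0.0264  0.0339  0.0145] [-0.0282  0.0352  0.034 ]
walls -0.006786879097418794 0.07328589563701292
```

View pics/w3.png

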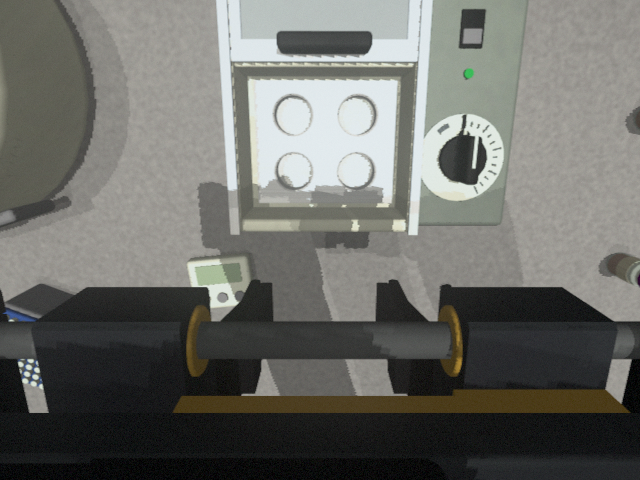

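```bash
python3 - <<'E'
from h import *
a=np.radians(11.35);ex=np.array([np.cos(a),np.sin(a)]);ey=np.array([-ex[1],ex[0]]);O=np.array([.5376,.2128])
d=cam("wrist");C=cloud(d)
H=C[(C[...,2]>.12)&(C[...,2]<.128)&(abs(C[...,0]-.61)<.05)&(abs(C[...,1]-.229)<.06)];R=cv2.minAreaRect(H[:,:2].astype(np.float32));c=np.array(R[0]);print(R)
print("handle here",(c-O)@ex,(c-O)@ey,"gripped",(np.array([.6106,.2292])-O)@ex,"shut wrist flipped",(np.array([.4771,.2026])-O)@ex+.135,(np.array([.4771,.2026])-O)@ey)
print("knob flipped",(np.array([.548,.0901])-O)@ex,(np.array([.548,.0901])-O)@ey,"gripped", (np.array([.5489,.0909])-O)@ex,(np.array([.5489,.0909])-O)@ey)
print(knob(d))
E
```

```text
((0.609024703502655, 0.23036664724349976), (0.011849287897348404, 0.06919559091329575), 11.233316421508789)
handle here 0.07348501938340235 0.0031665899704137633 gripped 0.07479990996623442 shut wrist flipped 0.07367580242456548 0.0019059883863927532
knob flipped -0.01395097276119875 -0.12234713057124098 gripped -0.012911132346482477 -0.12173989757483623
[747, array([0.5477, 0.091 ]), array([0.0389, 0.0131]), 10.8, array([0.1001, 0.1046, 0.1064]), ('bar dir', np.float64(11.5)), ('line dir', 145, np.float64(10.9), array([0.5543, 0.0919]))]
```

```bash
python3 - <<'E'
from h import *
print(go([.40,-.16,.30],101.4))
E
```

```text
[array([-14.98,  34.06,  -1.81]), np.float64(-0.2)]
```

```bash
python3 -m crank '[[4.5,[-1.9,4.2,-0.2],[0,0,0]],[4.5,[-1.9,4.2,-0.2],[0,0,0]],[4.5,[-1.9,4.2,-0.2],[0,0,0]],[4.5,[-1.9,4.2,-0.2],[0,0,0]],[4.5,[-1.9,4.2,-0.2],[0,0,0]],[4.5,[-1.9,4.2,-0.2],[0,0,0]],[4.5,[-1.9,4.2,-0.2],[0,0,0]],[4.5,[-1.7,4.2,-0.2],[0,0,0]],[4.5,[0,0,0],[0,0,0]],[4.5,[0,0,0],[0,0,0]]]' 20
python3 - <<'E'
from h import *
print(tool()[0],fix(),readout.get_obs()["q"])
d=cam("wrist","w4");C=cloud(d)
V=[v for v in vials(d,C)]
for v in V: print(v)
for v in V:
  if .4<v[0][0]<.7: print(v[0][:2],go([v[0][0]+.001,v[0][1]+.0,.15],101.4))
E
```

```text
time: 16.55
position: [0.3982, -0.1564, 0.2976]
orientation: [-3.127, -0.302, 0.0]
force: [0.7, 0.3, -0.2]
finger_gap: 0.045
finger_force: 0.0
[ 0.39822486 -0.15638191  0.29762011] ('tiltfix deg', array([-0.03, -0.  ,  0.  ])) [ 0.05748559 -0.15287653  0.18703197  1.82617991  0.02806835  1.4658696
 -1.13861059]
(array([ 0.5814, -0.248 ,  0.0644,  0.0142]), np.int32(766), array([464.,  25.]))
(array([ 0.469 , -0.1459,  0.0641,  0.0136]), np.int32(599), array([327., 131.]))
(array([ 0.4528, -0.2504,  0.0625,  0.0139]), np.int32(583), array([429., 169.]))
[ 0.5814 -0.248 ] [array([16.25, 12.67, 14.75]), np.float64(-0.2)]
[ 0.469  -0.1459] [array([ 7.2 ,  0.48, 14.75]), np.float64(-0.2)]
[ 0.4528 -0.2504] [array([ 3.59, 10.42, 14.75]), np.float64(-0.2)]
```

View pics/w4.png

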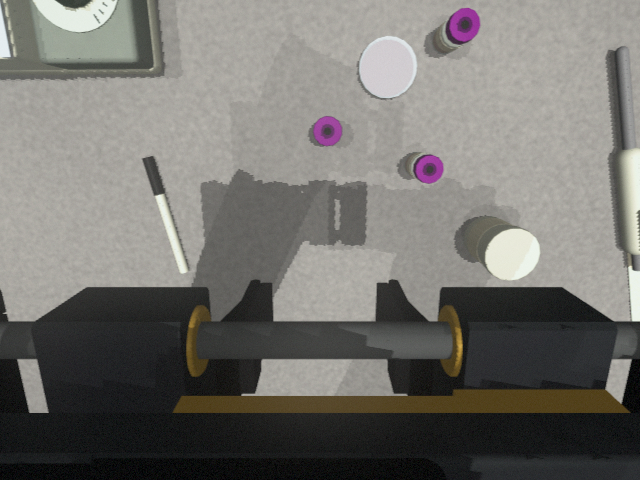

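```bash
python3 -m crank '[[4.5,[3.6,0.25,2],[0,0,0]],[4.5,[3.6,0.25,3],[0,0,0]],[4.5,[0,0,4.5],[0,0,0]],[4.5,[0,0,4.5],[0,0,0]],[4.5,[0,0,4.5],[0,0,0]],[4.5,[0,0,4],[0,0,0]],[4.5,[0,0,2.5],[0,0,0]],[4.5,[0,0,1.7],[0,0,0]],[4.5,[0,0,0],[0,0,0]],[4.5,[0,0,0],[0,0,0]]]' 20
python3 -c "
from h import *
print(go([.470,-.146,.03],101.4))"
```

```text
time: 17.6
position: [0.47, -0.1453, 0.0309]
orientation: [-3.126, -0.307, -0.0]
force: [-0.1, -0.8, 0.2]
finger_gap: 0.045
finger_force: 0.0
[array([-0.01,  0.07,  0.09]), np.float64(-0.2)]
```

```bash
python3 -m crank '[[1.5,[0,0,0],[0,0,0]],[1.5,[0,0,0],[0,0,0]],[1.5,[0,0,0],[0,0,0]],[1.5,[0,0,0],[0,0,0]],[1.5,[0,0,-2],[0,0,0]],[1.5,[0,0,-4],[0,0,0]],[1.5,[0,0,-5],[0,0,0]],[1.5,[0,0,-5],[0,0,0]],[1.5,[0,0,0],[0,0,0]]]' 20
python3 -c "
from h import *
print(go([.5673,.1902,.19],101.4))"
```

```text
time: 18.5
position: [0.4726, -0.1471, 0.1978]
orientation: [3.125, 0.304, 0.018]
force: [1.6, 0.2, -1.8]
finger_gap: 0.0274
finger_force: 20.0
[array([ 15.78, -31.27,   0.85]), np.float64(-0.3)]
```

```bash
python3 -m crank '[[1.5,[1.97,-3.9,0],[0,0,0]],[1.5,[1.97,-3.9,0],[0,0,0]],[1.5,[1.97,-3.9,0],[0,0,0]],[1.5,[1.97,-3.9,0],[0,0,0]],[1.5,[1.97,-3.9,0],[0,0,0]],[1.5,[1.97,-3.9,0],[0,0,0]],[1.5,[1.97,-3.9,0],[0,0,0]],[1.5,[1.97,-3.9,0],[0,0,0]],[1.5,[0,0,0],[0,0,0]],[1.5,[0,0,0],[0,0,0]],[1.5,[0,0,0],[0,0,0]]]' 20
python3 -c "
from h import *
print(go([.5673,.1902,.065],101.4),fix())"
```

```text
time: 19.6
position: [0.5638, 0.1889, 0.1908]
orientation: [3.127, 0.302, 0.0]
force: [-0.4, -0.4, 0.2]
finger_gap: 0.0274
finger_force: 20.0
[array([ 0.37, -0.06, 12.58]), np.float64(-0.4)] ('tiltfix deg', array([ 0.02, -0.  ,  0.  ]))
```

```bash
python3 -m crank '[[1.5,[0.37,-0.06,2],[0,0,-0.3]],[1.5,[0,0,3],[0,0,0]],[1.5,[0,0,2.5],[0,0,0]],[1.5,[0,0,2],[0,0,0]],[1.5,[0,0,1.4],[0,0,0]],[1.5,[0,0,0.8],[0,0,0]],[1.5,[0,0,0.4],[0,0,0]],[1.5,[0,0,0.3],[0,0,0]],[1.5,[0,0,0],[0,0,0]]]' 20
python3 -c "
from h import *
print(go([.5673,.1902,.065],101.4),fix())"
```

```text
time: 20.5
position: [0.5677, 0.1917, 0.0674]
orientation: [-3.125, -0.312, -0.002]
force: [0.5, 0.1, -0.9]
finger_gap: 0.0275
finger_force: 20.0
[array([-0.07,  0.14,  0.24]), np.float64(0.0)] ('tiltfix deg', array([-0.03, -0.07,  0.  ]))
```

```bash
python3 -m crank '[[1.5,[0,0.1,0.2],[0,0,0]],[1.5,[0,0,0],[0,0,0]],[4.4,[0,0,0],[0,0,0]],[4.4,[0,0,0],[0,0,0]],[4.4,[0,0,0],[0,0,0]],[4.4,[0,0,-2],[0,0,0]],[4.4,[0,0,-3.5],[0,0,0]],[0,[0,0,0],[0,0,0]],[0,[0,0,0],[0,0,0]],[0,[0,0,0],[0,0,0]],[0,[0,0,0],[0,0,0]],[0,[0,0,0],[0,0,0]],[0,[0,0,0],[0,0,0]]]' 20
python3 -c "
from h import *
print(go([.5673,.1902,.092],101.4),fix())"
```

```text
time: 21.8
position: [0.5673, 0.1906, 0.1195]
orientation: [-3.126, -0.313, 0.0]
force: [-0.7, 0.9, -0.5]
finger_gap: 0.0048
finger_force: 0.0
[array([-0.01,  0.04,  2.75]), np.float64(0.0)] ('tiltfix deg', array([-0.02,  0.02,  0.  ]))
```

```bash
python3 -m crank '[[0,[0,0,1.2],[0,0,0]],[0,[0,0,0.7],[0,0,0]],[0,[0,0,0.3],[0,0,0]],[0,[0,0,0.2],[0,0,0]],[0,[0,0,0.2],[0,0,0]],[0,[0,0,0.2],[0,0,0]]]' 20
```

```text
time: 22.4
position: [0.5678, 0.1908, 0.0926]
orientation: [-3.125, -0.313, -0.002]
force: [-4.8, -1.2, 14.4]
finger_gap: 0.0003
finger_force: 7.1
```

```bash
python3 -m crank '[[0,[0,0,0],[0,0,0]],[0,[0,0,0.1],[0,0,0]],[0,[0,0,0],[0,0,0]]]' 20
```

```text
time: 22.7
position: [0.5682, 0.191, 0.0927]
orientation: [-3.125, -0.312, -0.004]
force: [-4.0, -1.1, 14.3]
finger_gap: 0.0003
finger_force: 7.1
```

```bash
python3 -m crank '[[0,[0,0,-2],[0,0,0]],[4.5,[0,0,-4],[0,0,0]],[4.5,[0,0,-5],[0,0,0]],[4.5,[-1,4,-3],[0,0,0]],[4.5,[-1.6,4.5,0],[0,0,0]],[4.5,[-1.6,4.5,0],[0,0,0]],[4.5,[-1.6,4.5,0],[0,0,0]],[4.5,[-1.6,4.5,0],[0,0,0]],[4.5,[-1.6,4.5,0],[0,0,0]],[4.5,[-1.6,4.5,0],[0,0,0]],[4.5,[0,0,0],[0,0,0]],[4.5,[0,0,0],[0,0,0]]]' 20
python3 - <<'E'
from h import *
print(tool()[0])
for c in ["top","wrist"]:
    d=cam(c)
    for v in vials(d):
        if v[0][0]<.7 and v[0][1]>-.5: print(c,v[0],go([v[0][0],v[0][1],.03],101.4))
E
```

```text
time: 23.9
position: [0.5247, -0.1345, 0.23]
orientation: [-3.126, -0.308, -0.0]
force: [0.2, 1.8, -0.5]
finger_gap: 0.0449
finger_force: 0.0
[ 0.52474    -0.13448591  0.2300167 ]
top [0.5689 0.1894 0.0935 0.0138] [array([ 10.67, -30.7 ,  20.04]), np.float64(0.0)]
wrist [ 0.6277 -0.1136  0.0636  0.0137] [array([10.4 ,  0.25, 20.01]), np.float64(0.1)]
wrist [ 0.5819 -0.2476  0.0642  0.0138] [array([ 3.23, 12.47, 19.99]), np.float64(0.1)]
wrist [ 0.46   -0.2446  0.0623  0.0075] [array([-8.65,  9.74, 19.99]), np.float64(0.1)]
```

```bash
python3 -m crank '[[4.5,[3.5,0.1,1],[0,0,0]],[4.5,[3.5,0.1,2],[0,0,0]],[4.5,[3.5,0.07,2.5],[0,0,0]],[4.5,[0,0,4],[0,0,0]],[4.5,[0,0,4],[0,0,0]],[4.5,[0,0,3],[0,0,0]],[4.5,[0,0,2],[0,0,0]],[4.5,[0,0,1.4],[0,0,0]],[4.5,[0,0,0],[0,0,0]],[4.5,[0,0,0],[0,0,0]]]' 20
python3 -c "
from h import *
print(go([.6287,-.1138,.03],101.4))"
```

```text
time: 25.0
position: [0.6293, -0.1145, 0.0321]
orientation: [-3.125, -0.314, -0.002]
force: [0.3, 0.5, -0.8]
finger_gap: 0.0449
finger_force: 0.0
[array([-0.04, -0.08,  0.21]), np.float64(0.1)]
```

```bash
python3 -m crank '[[1.5,[0,0,0.1],[0,0,0]],[1.5,[0,0,0],[0,0,0]],[1.5,[0,0,0],[0,0,0]],[1.5,[0,0,0],[0,0,0]],[1.5,[0,0,-2],[0,0,0]],[1.5,[0,0,-4],[0,0,0]],[1.5,[0,0,-5],[0,0,0]],[1.5,[0,0,-5],[0,0,0]],[1.5,[0,0,0],[0,0,0]],[1.5,[0,0,0],[0,0,0]]]' 20
python3 -c "
from h import *
print(go([.5555,.2490,.19],101.4))"
```

```text
time: 26.0
position: [0.6291, -0.1154, 0.1917]
orientation: [-3.126, -0.313, -0.005]
force: [0.1, -0.1, -1.1]
finger_gap: 0.0275
finger_force: 19.8
[array([ -0.  , -37.18,   0.16]), np.float64(0.0)]
```

```bash
python3 -m crank '[[1.5,[0,-4.1,0],[0,0,0]],[1.5,[0,-4.1,0],[0,0,0]],[1.5,[0,-4.1,0],[0,0,0]],[1.5,[0,-4.1,0],[0,0,0]],[1.5,[0,-4.1,0],[0,0,0]],[1.5,[0,-4.1,0],[0,0,0]],[1.5,[0,-4.1,0],[0,0,0]],[1.5,[0,-4.1,0],[0,0,0]],[1.5,[0,-4.3,0],[0,0,0]],[1.5,[0,0,0],[0,0,0]],[1.5,[0,0,0],[0,0,0]],[1.5,[0,0,0],[0,0,0]]]' 20
python3 -c "
from h import *
print(go([.5555,.2490,.066],101.4),fix())"
```

```text
time: 27.2
position: [0.555, 0.2469, 0.1893]
orientation: [3.125, 0.31, -0.002]
force: [-0.5, -0.0, -1.1]
finger_gap: 0.0276
finger_force: 19.8
[array([ 0.1 , -0.21, 12.33]), np.float64(-0.1)] ('tiltfix deg', array([ 0.04,  0.07, -0.  ]))
```

```bash
python3 -m crank '[[1.5,[0.1,-0.2,2],[0,0,0]],[1.5,[0,0,3],[0,0,0]],[1.5,[0,0,2.5],[0,0,0]],[1.5,[0,0,2],[0,0,0]],[1.5,[0,0,1.4],[0,0,0]],[1.5,[0,0,0.8],[0,0,0]],[1.5,[0,0,0.4],[0,0,0]],[1.5,[0,0,0.2],[0,0,0]],[1.5,[0,0,0],[0,0,0]],[1.5,[0,0,0],[0,0,0]]]' 20
python3 -c "
from h import *
print(go([.5555,.2490,.065],101.4),fix())"
```

```text
time: 28.2
position: [0.5561, 0.2508, 0.0683]
orientation: [-3.125, -0.313, -0.003]
force: [1.6, 1.0, -0.5]
finger_gap: 0.0273
finger_force: 19.8
[array([-0.1 ,  0.17,  0.33]), np.float64(0.0)] ('tiltfix deg', array([-0.04, -0.1 ,  0.  ]))
```

```bash
python3 -m crank '[[1.5,[0,0.1,0.25],[0,0,0]],[1.5,[0,0,0],[0,0,0]],[4.4,[0,0,0],[0,0,0]],[4.4,[0,0,0],[0,0,0]],[4.4,[0,0,0],[0,0,0]],[4.4,[0,0,-2],[0,0,0]],[4.4,[0,0,-3.5],[0,0,0]],[0,[0,0,0],[0,0,0]],[0,[0,0,0],[0,0,0]],[0,[0,0,0],[0,0,0]],[0,[0,0,0],[0,0,0]],[0,[0,0,0],[0,0,0]],[0,[0,0,0],[0,0,0]],[0,[0,0,0],[0,0,0]]]' 20
python3 -c "
from h import *
print(go([.5555,.2490,.092],101.4),fix())"
```

```text
time: 29.6
position: [0.5558, 0.2496, 0.1197]
orientation: [-3.126, -0.313, -0.0]
force: [-0.3, 0.4, 0.7]
finger_gap: 0.0018
finger_force: 0.0
[array([-0.04,  0.05,  2.77]), np.float64(0.0)] ('tiltfix deg', array([-0.02, -0.01,  0.  ]))
```

```bash
python3 -m crank '[[0,[0,0,1.2],[0,0,0]],[0,[0,0,0.7],[0,0,0]],[0,[0,0,0.3],[0,0,0]],[0,[0,0,0.2],[0,0,0]],[0,[0,0,0.2],[0,0,0]],[0,[0,0,0.2],[0,0,0]],[0,[0,0,0.1],[0,0,0]],[0,[0,0,0],[0,0,0]]]' 20
```

```text
time: 30.4
position: [0.5566, 0.25, 0.0927]
orientation: [-3.125, -0.312, -0.004]
force: [-3.5, -2.8, 13.2]
finger_gap: 0.0007
finger_force: 6.9
```

Home as well. Next, the two vials further right.

```bash
python3 -m crank '[[0,[0,0,-2],[0,0,0]],[4.5,[0,0,-4],[0,0,0]],[4.5,[0,0,-5],[0,0,0]],[4.5,[-0.5,4,-3],[0,0,0]],[4.5,[-0.7,4.8,0],[0,0,0]],[4.5,[-0.7,4.8,0],[0,0,0]],[4.5,[-0.7,4.8,0],[0,0,0]],[4.5,[-0.7,4.8,0],[0,0,0]],[4.5,[-0.7,4.8,0],[0,0,0]],[4.5,[-0.7,4.8,0],[0,0,0]],[4.5,[-0.7,4.8,0],[0,0,0]],[4.5,[-0.7,4.8,0],[0,0,0]],[4.5,[-0.7,4.8,0],[0,0,0]],[4.5,[0,0,0],[0,0,0]],[4.5,[0,0,0],[0,0,0]]]' 20
python3 - <<'E'
from h import *
print(tool()[0])
for c in ["top","wrist"]:
    d=cam(c)
    for v in vials(d):
        if v[0][0]<.7 and v[0][1]>-.5: print(c,v[0],go([v[0][0],v[0][1],.03],101.4))
E
```

```text
time: 31.9
position: [0.5822, -0.2278, 0.23]
orientation: [-3.126, -0.308, 0.0]
force: [-0.8, 0.9, 0.4]
finger_gap: 0.0449
finger_force: 0.0
[ 0.58220569 -0.22777439  0.22998822]
top [0.5684 0.1897 0.0935 0.0135] [array([  6.83, -41.  ,  20.06]), np.float64(0.0)]
top [0.5555 0.2492 0.0937 0.0131] [array([  6.74, -47.09,  20.07]), np.float64(0.0)]
wrist [ 0.5818 -0.248   0.0643  0.0136] [array([-0.58,  2.26, 20.02]), np.float64(0.1)]
wrist [ 0.4509 -0.2519  0.0625  0.0132] [array([-13.48,   0.03,  20.02]), np.float64(0.1)]
```

```bash
python3 -m crank '[[4.2,[-0.5,2.25,2],[0,0,0]],[4.2,[0,0,4],[0,0,0]],[4.2,[0,0,4],[0,0,0]],[4.2,[0,0,4],[0,0,0]],[4.2,[0,0,3],[0,0,0]],[4.2,[0,0,1.7],[0,0,0]],[4.2,[0,0,1.0],[0,0,0]],[4.2,[0,0,0],[0,0,0]],[4.2,[0,0,0],[0,0,0]]]' 20
python3 -c "
from h import *
print(go([.5826,-.248,.032],101.4))"
```

```text
time: 32.9
position: [0.5831, -0.2489, 0.0346]
orientation: [-3.126, -0.314, -0.003]
force: [0.5, -0.3, -0.3]
finger_gap: 0.0417
finger_force: 0.0
[array([-0.04, -0.09,  0.26]), np.float64(0.1)]
```

```bash
python3 -m crank '[[4.2,[0,0,0.25],[0,0,0]],[1.5,[0,0,0],[0,0,0]],[1.5,[0,0,0],[0,0,0]],[1.5,[0,0,0],[0,0,0]],[1.5,[0,0,0],[0,0,0]],[1.5,[0,0,-2],[0,0,0]],[1.5,[0,0,-4],[0,0,0]],[1.5,[0,0,-5],[0,0,0]],[1.5,[0,0,-5],[0,0,0]],[1.5,[0,0,0],[0,0,0]],[1.5,[0,0,0],[0,0,0]]]' 20
python3 -c "
from h import *
print(go([.5045,.2388,.19],101.4))"
```

```text
time: 34.0
position: [0.5828, -0.2497, 0.1924]
orientation: [3.126, 0.313, 0.005]
force: [-0.1, -0.2, -1.1]
finger_gap: 0.0274
finger_force: 19.9
[array([  2.  , -49.43,   0.21]), np.float64(0.0)]
```

```bash
python3 -m crank '[[1.5,[0.17,-4.1,0],[0,0,0]],[1.5,[0.17,-4.1,0],[0,0,0]],[1.5,[0.17,-4.1,0],[0,0,0]],[1.5,[0.17,-4.1,0],[0,0,0]],[1.5,[0.17,-4.1,0],[0,0,0]],[1.5,[0.17,-4.1,0],[0,0,0]],[1.5,[0.17,-4.1,0],[0,0,0]],[1.5,[0.17,-4.1,0],[0,0,0]],[1.5,[0.17,-4.1,0],[0,0,0]],[1.5,[0.17,-4.1,0],[0,0,0]],[1.5,[0.17,-4.1,0],[0,0,0]],[1.5,[0.17,-4.2,0],[0,0,0]],[1.5,[0,0,0],[0,0,0]],[1.5,[0,0,0],[0,0,0]],[1.5,[0,0,0],[0,0,0]]]' 20
python3 -c "
from h import *
print(go([.5045,.2388,.067],101.4),fix())"
```

```text
time: 35.5
position: [0.5045, 0.2363, 0.1902]
orientation: [3.125, 0.31, -0.002]
force: [-0.3, -0.1, -1.3]
finger_gap: 0.0274
finger_force: 19.9
[array([ 0.06, -0.25, 12.32]), np.float64(-0.1)] ('tiltfix deg', array([ 0.04,  0.07, -0.  ]))
```

```bash
python3 -m crank '[[1.5,[0.05,-0.15,2],[0,0,0]],[1.5,[0,0,3],[0,0,0]],[1.5,[0,0,2.5],[0,0,0]],[1.5,[0,0,2],[0,0,0]],[1.5,[0,0,1.4],[0,0,0]],[1.5,[0,0,0.8],[0,0,0]],[1.5,[0,0,0.4],[0,0,0]],[1.5,[0,0,0.2],[0,0,0]],[1.5,[0,0,0],[0,0,0]],[1.5,[0,0,0],[0,0,0]]]' 20
python3 -c "
from h import *
print(go([.5045,.2388,.067],101.4),fix())"
```

```text
time: 36.5
position: [0.5052, 0.2398, 0.069]
orientation: [-3.125, -0.313, -0.003]
force: [-0.2, -0.4, -0.2]
finger_gap: 0.0272
finger_force: 19.9
[array([-0.09,  0.08,  0.2 ]), np.float64(0.0)] ('tiltfix deg', array([-0.04, -0.1 ,  0.  ]))
```

```bash
python3 -m crank '[[1.5,[0,0.05,0.2],[0,0,0]],[1.5,[0,0,0],[0,0,0]],[4.4,[0,0,0],[0,0,0]],[4.4,[0,0,0],[0,0,0]],[4.4,[0,0,0],[0,0,0]],[4.4,[0,0,-2],[0,0,0]],[4.4,[0,0,-3.4],[0,0,0]],[0,[0,0,0],[0,0,0]],[0,[0,0,0],[0,0,0]],[0,[0,0,0],[0,0,0]],[0,[0,0,0],[0,0,0]],[0,[0,0,0],[0,0,0]],[0,[0,0,0],[0,0,0]],[0,[0,0,0],[0,0,0]]]' 20
python3 -c "
from h import *
print(go([.5045,.2388,.092],101.4),fix())"
```

```text
time: 37.9
position: [0.5048, 0.239, 0.1201]
orientation: [-3.126, -0.313, -0.0]
force: [0.2, 0.1, -1.1]
finger_gap: 0.002
finger_force: 0.0
[array([-0.03,  0.01,  2.81]), np.float64(0.0)] ('tiltfix deg', array([-0.02, -0.01,  0.  ]))
```

```bash
python3 -m crank '[[0,[0,0,1.2],[0,0,0]],[0,[0,0,0.7],[0,0,0]],[0,[0,0,0.3],[0,0,0]],[0,[0,0,0.2],[0,0,0]],[0,[0,0,0.2],[0,0,0]],[0,[0,0,0.2],[0,0,0]],[0,[0,0,0.15],[0,0,0]],[0,[0,0,0],[0,0,0]]]' 20
```

```text
time: 38.7
position: [0.5057, 0.2395, 0.0926]
orientation: [-3.125, -0.312, -0.004]
force: [-5.5, -1.7, 17.3]
finger_gap: 0.0003
finger_force: 8.4
```

```bash
python3 -m crank '[[0,[0,0,-2],[0,0,0]],[4.5,[0,0,-4],[0,0,0]],[4.5,[0,0,-5],[0,0,0]],[4.5,[-1.9,4.3,-3],[0,0,0]],[4.5,[-1.9,4.3,0],[0,0,0]],[4.5,[-1.9,4.3,0],[0,0,0]],[4.5,[-1.9,4.3,0],[0,0,0]],[4.5,[-1.9,4.3,0],[0,0,0]],[4.5,[-1.9,4.3,0],[0,0,0]],[4.5,[-1.9,4.3,0],[0,0,0]],[4.5,[-1.9,4.3,0],[0,0,0]],[4.5,[-1.9,4.3,0],[0,0,0]],[4.5,[-1.9,4.3,0],[0,0,0]],[4.5,[0,0,0],[0,0,0]],[4.5,[0,0,0],[0,0,0]]]' 20
python3 - <<'E'
from h import *
print(tool()[0])
for c in ["top","wrist"]:
    d=cam(c)
    for v in vials(d):
        if v[0][0]<.7 and v[0][1]>-.5: print(c,v[0],go([v[0][0],v[0][1],.03],101.4))
    print([(np.round(ray(d,q["xy"],.072),3),q["confidence"]) for q in find_in("pot",c)[:2]])
E
```

```text
time: 40.2
position: [0.4044, -0.2161, 0.2272]
orientation: [-3.126, -0.309, -0.001]
force: [0.7, 0.3, 0.8]
finger_gap: 0.0452
finger_force: 0.0
[ 0.40444457 -0.21613327  0.22717784]
top [0.5683 0.1896 0.0937 0.013 ] [array([ 24.02, -36.4 ,  19.76]), np.float64(0.0)]
top [0.5556 0.2494 0.0937 0.0141] [array([ 23.96, -42.52,  19.76]), np.float64(0.0)]
top [0.5035 0.2391 0.0939 0.0136] [array([ 18.65, -42.54,  19.76]), np.float64(0.0)]
[(array([0.551, 0.248, 0.072]), 0.45)]
wrist [ 0.4528 -0.2509  0.0626  0.0141] [array([ 3.92,  4.56, 19.72]), np.float64(0.1)]
[(array([ 0.397, -0.34 ,  0.072]), 0.73)]
```

```bash
python3 -m crank '[[4.5,[2,2.3,1.5],[0,0,0]],[4.5,[2,2.25,2],[0,0,0]],[4.5,[0,0,4],[0,0,0]],[4.5,[0,0,4],[0,0,0]],[4.5,[0,0,4],[0,0,0]],[4.5,[0,0,2.5],[0,0,0]],[4.5,[0,0,1.4],[0,0,0]],[4.5,[0,0,0],[0,0,0]],[4.5,[0,0,0],[0,0,0]]]' 20
python3 -c "
from h import *
print(go([.4535,-.251,.032],101.4))"
```

```text
time: 41.3
position: [0.454, -0.252, 0.0344]
orientation: [-3.126, -0.314, -0.003]
force: [0.3, 0.0, -0.5]
finger_gap: 0.0448
finger_force: 0.0
[array([-0.03, -0.1 ,  0.24]), np.float64(0.1)]
```

```bash
python3 -m crank '[[4.5,[0,-0.1,0.25],[0,0,0]],[1.5,[0,0,0],[0,0,0]],[1.5,[0,0,0],[0,0,0]],[1.5,[0,0,0],[0,0,0]],[1.5,[0,0,0],[0,0,0]],[1.5,[0,0,-2],[0,0,0]],[1.5,[0,0,-4],[0,0,0]],[1.5,[0,0,-5],[0,0,0]],[1.5,[0,0,-5],[0,0,0]],[1.5,[0,0,0],[0,0,0]],[1.5,[0,0,0],[0,0,0]]]' 20
python3 -c "
from h import *
print(go([.5163,.1800,.19],101.4))"
```

```text
time: 42.4
position: [0.4534, -0.2513, 0.1919]
orientation: [3.126, 0.313, 0.004]
force: [0.5, -0.6, -1.5]
finger_gap: 0.0274
finger_force: 20.0
[array([ 14.71, -41.02,   0.21]), np.float64(0.0)]
```

```bash
python3 -m crank '[[1.5,[1.47,-4.1,0],[0,0,0]],[1.5,[1.47,-4.1,0],[0,0,0]],[1.5,[1.47,-4.1,0],[0,0,0]],[1.5,[1.47,-4.1,0],[0,0,0]],[1.5,[1.47,-4.1,0],[0,0,0]],[1.5,[1.47,-4.1,0],[0,0,0]],[1.5,[1.47,-4.1,0],[0,0,0]],[1.5,[1.47,-4.1,0],[0,0,0]],[1.5,[1.47,-4.1,0],[0,0,0]],[1.5,[1.47,-4.1,0],[0,0,0]],[1.5,[0,0,0],[0,0,0]],[1.5,[0,0,0],[0,0,0]],[1.5,[0,0,0],[0,0,0]]]' 20
python3 -c "
from h import *
print(go([.5163,.1800,.067],101.4),fix())"
```

```text
time: 43.7
position: [0.5153, 0.1784, 0.1899]
orientation: [3.126, 0.31, -0.002]
force: [-0.8, -0.4, -0.9]
finger_gap: 0.0273
finger_force: 20.0
[array([ 0.14, -0.14, 12.29]), np.float64(-0.1)] ('tiltfix deg', array([ 0.03,  0.09, -0.  ]))
```

```bash
python3 -m crank '[[1.5,[0.05,-0.05,2],[0,0,0]],[1.5,[0,0,3],[0,0,0]],[1.5,[0,0,2.5],[0,0,0]],[1.5,[0,0,2],[0,0,0]],[1.5,[0,0,1.4],[0,0,0]],[1.5,[0,0,0.8],[0,0,0]],[1.5,[0,0,0.4],[0,0,0]],[1.5,[0,0,0.2],[0,0,0]],[1.5,[0,0,0],[0,0,0]],[1.5,[0,0,0],[0,0,0]]]' 20
python3 -c "
from h import *
print(go([.5163,.1800,.067],101.4),fix())"
```

```text
time: 44.7
position: [0.5166, 0.1807, 0.0689]
orientation: [-3.125, -0.313, -0.003]
force: [-0.3, 0.0, -0.1]
finger_gap: 0.0273
finger_force: 20.0
[array([-0.05,  0.07,  0.19]), np.float64(0.0)] ('tiltfix deg', array([-0.04, -0.1 ,  0.  ]))
```

```bash
python3 -m crank '[[1.5,[0,0.05,0.2],[0,0,0]],[1.5,[0,0,0],[0,0,0]],[4.4,[0,0,0],[0,0,0]],[4.4,[0,0,0],[0,0,0]],[4.4,[0,0,0],[0,0,0]],[4.4,[0,0,-2],[0,0,0]],[4.4,[0,0,-3.4],[0,0,0]],[0,[0,0,0],[0,0,0]],[0,[0,0,0],[0,0,0]],[0,[0,0,0],[0,0,0]],[0,[0,0,0],[0,0,0]],[0,[0,0,0],[0,0,0]],[0,[0,0,0],[0,0,0]],[0,[0,0,0],[0,0,0]]]' 20
python3 -c "
from h import *
print(go([.5163,.1800,.092],101.4),fix())"
```

```text
time: 46.1
position: [0.5162, 0.18, 0.1199]
orientation: [-3.126, -0.313, -0.0]
force: [-0.2, 0.1, 0.3]
finger_gap: 0.0021
finger_force: 0.0
[array([0.01, 0.  , 2.79]), np.float64(0.0)] ('tiltfix deg', array([-0.02, -0.01,  0.  ]))
```

```bash
python3 -m crank '[[0,[0,0,1.2],[0,0,0]],[0,[0,0,0.7],[0,0,0]],[0,[0,0,0.3],[0,0,0]],[0,[0,0,0.2],[0,0,0]],[0,[0,0,0.2],[0,0,0]],[0,[0,0,0.2],[0,0,0]],[0,[0,0,0.15],[0,0,0]],[0,[0,0,0],[0,0,0]]]' 20
```

```text
time: 46.9
position: [0.5172, 0.1805, 0.0926]
orientation: [-3.125, -0.312, -0.004]
force: [-3.9, -1.9, 15.4]
finger_gap: 0.0007
finger_force: 7.8
```

```bash
python3 -m crank '[[0,[0,0,-2],[0,0,0]],[3.4,[0,0,-4],[0,0,0]],[3.4,[0,0,-4],[0,0,0]],[3.4,[0,0,-2],[0,0,0]],[3.4,[5,-2,0],[0,0,0]],[3.4,[5,-1.5,0],[0,0,0]],[3.4,[0,0,0],[0,0,-8.2]],[3.4,[0,0,0],[0,0,-8.2]],[3.4,[0,0,0],[0,0,-8.2]],[3.4,[0,0,0],[0,0,-8.2]],[3.4,[0,0,0],[0,0,-8.2]],[3.4,[0,0,0],[0,0,-8.2]],[3.4,[0,0,0],[0,0,-8.2]],[3.4,[0,0,0],[0,0,-8.2]],[3.4,[0,0,0],[0,0,-8.2]],[3.4,[0,0,0],[0,0,-8.2]],[3.4,[0,0,0],[0,0,-8.2]],[3.4,[0,0,0],[0,0,0]]]' 20
python3 - <<'E'
from h import *
print(go([.6106,.2292,.105],11.4),fix())
d=cam("top","t3");C=cloud(d)
for v in vials(d,C):
    if v[0][0]<.7 and v[0][1]>-.5: print(v[0])
E
```

```text
time: 48.7
position: [0.6022, 0.2309, 0.2106]
orientation: [-1.982, -2.437, -0.001]
force: [-0.5, -0.9, -0.7]
finger_gap: 0.0339
finger_force: 0.0
[array([-0.34,  0.78, 10.56]), np.float64(0.4)] ('tiltfix deg', array([ 0.03, -0.03,  0.  ]))
[0.5682 0.189  0.0938 0.0131]
[0.5557 0.2489 0.0935 0.0139]
[0.5169 0.1784 0.0935 0.0138]
[0.5031 0.2401 0.0937 0.0138]
```

```bash
python3 -m crank '[[3.4,[-0.3,0.75,3.5],[0,0,0]],[3.4,[0,0,3.5],[0,0,0]],[3.4,[0,0,2.3],[0,0,0]],[3.4,[0,0,1.1],[0,0,0]],[3.4,[0,0,0],[0,0,0]],[0.5,[0,0,0],[0,0,0]],[0.5,[0,0,0],[0,0,0]],[0.5,[0,0,0],[0,0,0]],[0.5,[0,0,0],[0,0,0]],[0.5,[0,0,0],[0,0,0]]]' 20
python3 -c "
from h import *
print(go([.4781,.2026,.1056],11.4),fix())"
```

```text
time: 49.75
position: [0.6104, 0.2298, 0.1077]
orientation: [1.985, 2.434, 0.003]
force: [-1.6, -0.7, 5.9]
finger_gap: 0.0118
finger_force: 20.0
[array([  0.  , -13.51,   0.19]), np.float64(0.2)] ('tiltfix deg', array([ 0.1 , -0.04,  0.  ]))
```

```bash
python3 -m crank '[[0.5,[0,-1,0],[0,0,0]],[0.5,[0,-2,0],[0,0,0]],[0.5,[0,-2,0],[0,0,0]],[0.5,[0,-2,0],[0,0,0]],[0.5,[0,-2,0],[0,0,0]],[0.5,[0,-2,0],[0,0,0]],[0.5,[0,-1.4,0],[0,0,0]],[0.5,[0,-0.6,0],[0,0,0]],[0.5,[0,-0.4,0],[0,0,0]],[0.5,[0,-0.3,0],[0,0,0]],[0.5,[0,0,0],[0,0,0]],[0.5,[0,0,0],[0,0,0]]]' 20
python3 -c "
from h import *
p=tool()[0];print(np.hypot(p[0]-.6104,p[1]-.2298),fix())"
```

```text
time: 50.95
position: [0.4781, 0.2031, 0.1077]
orientation: [1.984, 2.433, 0.009]
force: [8.6, 5.3, 1.4]
finger_gap: 0.0121
finger_force: 20.0
0.1350019901468484 ('tiltfix deg', array([ 0.34, -0.12,  0.  ]))
```

```bash
python3 -m crank '[[0.5,[0,0.15,0],[0,0,0]],[3.4,[0,0,0],[0,0,0]],[3.4,[0,0,0],[0,0,0]],[3.4,[0,0,0],[0,0,0]],[3.4,[0,0,-2],[0,0,0]],[3.4,[0,0,-4],[0,0,0]],[3.4,[0,0,-5],[0,0,0]],[3.4,[0,0,-4],[0,0,0]],[3.4,[-4,-4,0],[0,0,0]],[3.4,[-4,-4,0],[0,0,0]],[3.4,[0,0,0],[0,0,0]],[3.4,[0,0,0],[0,0,0]]]' 20
python3 - <<'E'
from h import *
print(tool()[0])
d=cam("scene","s9")
d=cam("top","t9");C=cloud(d)
H=C[(C[...,2]>.113)&(C[...,2]<.14)&(abs(C[...,0]-.48)<.06)&(abs(C[...,1]-.2)<.07)]
print(len(H),cv2.minAreaRect(H[:,:2].astype(np.float32)) if len(H) else 0)
for n,h in (("dish",.013),("pot",.072)): print(n,[(np.round(ray(d,q["xy"],h),3),q["confidence"]) for q in find_in(n,"top")[:2]])
print(knob(d))
E
```

```text
time: 52.15
position: [0.422, 0.1179, 0.2568]
orientation: [1.987, 2.433, 0.002]
force: [0.6, 1.0, -0.4]
finger_gap: 0.0335
finger_force: 0.0
[0.42201208 0.11786366 0.25677169]
0 0
dish [(array([ 0.544, -0.198,  0.013]), 0.6)]
pot [(array([ 0.39 , -0.345,  0.072]), 0.91), (array([0.575, 0.17 , 0.072]), 0.63)]
[125, array([0.5497, 0.0895]), array([0.0395, 0.0122]), 10.2, array([0.1011, 0.1044, 0.1077]), ('bar dir', np.float64(10.6)), ('line dir', 30, np.float64(5.3), array([0.5576, 0.0917]))]
```

View pics/s9.png

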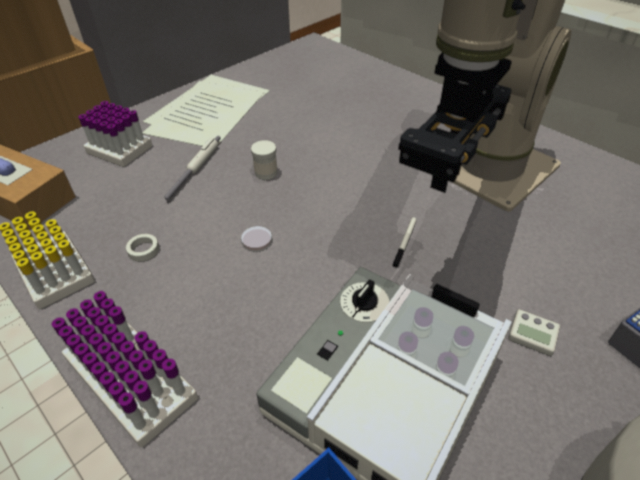

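View pics/t9.png

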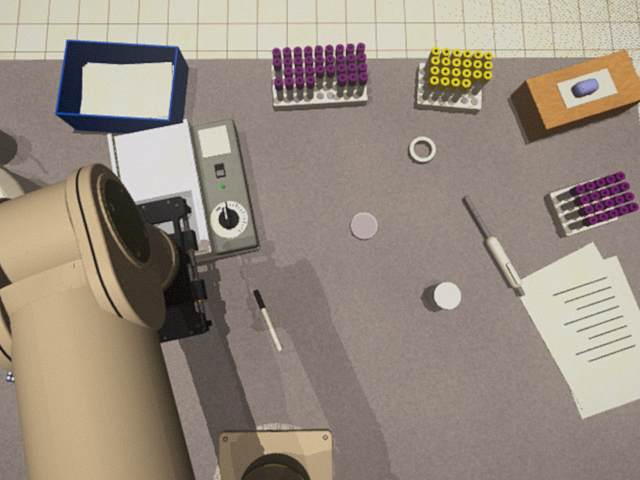

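In the scene view the four vials stand under the shut cover at (424,316), (464,336), (408,342) and (447,362), with the handle at the front (455,300). In the top view the knob at (228,217) points to zero, and the dish (364,226) and pot (446,296) haven't moved. Handing in.

```bash
python3 -c "
from cell import job_done
print(job_done())"
```

```text
the job is handed in; nothing more can be done
None
```

The job is handed in at about 52 s of the 210 s allowed: I set the timer to zero before opening the cover, stood all four bench vials in the block (it was empty at the start), pressed every cap home and slid the cover shut; the dish and pot were not moved.

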